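# Set the polisher one speed click up and start it

### The job

Set the polisher one speed up and start it, using only your fingertips. Roll the top of the speed unit's knurled thumbwheel away from the robot by one click, so that it rests in the middle of its three click positions, the white line at the middle ticks; only then press the round button on the start unit fully down and let it come up again. Be gentle, do not touch the timer knob, and do not lift or shift the two loose units or anything else on the bench.

Things in the scene. Friction and masses are not known exactly. Their poses are not given: they have to be found in the camera images.
- speed_unit: Loose grey desk unit, about 2.2 kg, on rubber feet: a box 130 (x) x 92 (y) x 72 mm high, out of whose top a knurled black thumbwheel stands between two thin aluminium cheeks. Origin: centre of the underside, on the table. Its +x points away from the robot give or take 0.5 rad: the way the top of the wheel must roll. z up.
- wheel_apex (a point): Highest point of the thumbwheel, 95 mm above the table; fixed to the speed unit, axes as the unit's. Wheel: 90 mm in diameter, 30 mm wide, axle along the unit's y, 45 mm below this point. Fixed cheeks, 16 to 24 mm either side of the middle, are 6 mm lower than the rim; each has three black ticks 0.45 rad apart: near (robot) side, middle (top), far side.
- wheel (a joint): Wheel angle in rad, growing as its top rolls to the unit's +x. Clicks at 0 (white line on the rim at the near ticks: the start), 0.45 (line on top, at the middle ticks: wanted), 0.90 (far ticks). One click is 20 mm at the rim. Sprung into the nearest click when let go; crests at about 0.22 and 0.68. 1.5 to 2 N along the rim takes it over a crest: press down with 4 to 8 N while stroking.
- start_unit: Loose grey box of about 1.5 kg on rubber feet, 100 (x) x 90 (y) x 50 mm high, with one round button in the middle of its top. Origin: centre of the underside, on the table; z up.
- start_top (a point): Centre of the top face of the white start button (28 mm in diameter), 72 mm above the table when up; it moves with the button. Round the button is a fixed collar 44 mm in diameter, 62 mm above the table.
- start (a joint): Travel of the start button in m: 0 up, 0.006 fully down. Springs back; 1.5 N to start it, 5 N fully down.
- timer_unit: Bystander: fixed grey box 100 x 110 x 45 mm high, carrying a small black knob with a bar grip, 89 mm above the table in all. Origin: centre of the underside.
- timer (a joint): Angle of the timer knob in rad: not to be touched.
- mount_a: Bystander: loose black puck (specimen mount) 30 mm in diameter, 22 mm high. Origin: centre of the underside.
- mount_b: Bystander: loose black puck 25 mm in diameter, 18 mm high. Origin: centre of the underside.
- wash_bottle: Bystander: loose white bottle, 68 mm in diameter, 150 mm high. Origin: centre of the underside.
- spray_can: Bystander: loose can, 54 mm in diameter, 170 mm high. Origin: centre of the underside.
- paste_jar: Bystander: loose glass jar with a black cap, 60 mm in diameter, 60 mm high. Origin: centre of the underside.
Things that resemble listed ones, but are neither listed nor needed, are in the scene too. What is shaped like the start_unit but red is not meant.

How it is judged (in metres and radians):
On the way, in this order (a step that is already met when the one before it is completed fails the run):
1. the wheel has clicked into its middle position (value of joint wheel between 0.37 and 0.53 rad), for 0.2 s.
2. the start button is pressed fully down, with the wheel in its middle click (value of joint start above 0.005 m and value of joint wheel between 0.35 and 0.55 rad), for 0.05 s.
At the end, for the whole second after the job is handed in: The wheel rests within 0.08 rad of its middle click (0.45 rad), the start button is up again (within 1 mm), and both units and the bystanders stand within 20 mm of where they were (all of step 1 and velocity of joint wheel between -0.1 and 0.1 rad/s and value of joint start below 0.001 m and distance of each of speed_unit, start_unit, mount_a, mount_b, wash_bottle, spray_can, paste_jar from where it was at the start of the episode below 0.02 m and linear speed of each of speed_unit, start_unit below 0.01 m/s); the robot touches nothing.
It fails at once if the start button is pressed while the wheel is not in its middle click (value of joint start above 0.003 m and not (value of joint wheel between 0.3 and 0.6 rad)).
It fails at once if the speed unit or the start unit is lifted, tipped or shoved more than 20 mm (height (world z) of any of speed_unit, start_unit above 0.008 m or angle between any of speed_unit, start_unit's own z axis and vertical above 0.1 rad or distance of any of speed_unit, start_unit from where it was at the start of the episode above 0.02 m).
It fails at once if a bystander is shoved or lifted by more than 20 mm (distance of any of mount_a, mount_b, wash_bottle, spray_can, paste_jar from where it was at the start of the episode above 0.02 m).
It fails at once if the timer knob is touched with more than 1 N (contact force between the arm and timer above 1 N).
It fails at once if the wheel is pressed or squeezed with more than 35 N (contact force between anything else and wheel above 35 N).
It also fails if it takes over 42 s, if anything falls off the work surface, if the arm or the gripper's body presses on something with over 40 N, if the wrist force passes 120 N, or if a joint passes its speed limit or range.

### The arm

A 7-joint arm with a two-finger parallel gripper is mounted at the origin on the work surface. World frame = base frame: x ahead of the robot, y to its left, z up, the work surface at z = 0. Lengths are in mm, angles in rad, forces in N, time in s.
With the tool pointing down it reaches from about 400 to 850 mm from the base axis. Payload 4.5 kg.
Tool frame: the origin (TCP) lies midway between the tips of the shut fingers; the grasp point (between the pads) lies 19 mm behind it (robot.tcp_to_grasp is the distance from the TCP to the grasp point, in mm); x points along the fingers, y is the direction in which the jaws open and shut, and the axes are right-handed (so a half turn about x gives the same grasp; the last joint's range is limited). The gripper opens to 88 mm and grips with 3 to 60 N. Pads are 18 mm wide; open, the fingers measure 123 mm over their backs; the gripper's body (75 mm by 187 mm) begins 45 mm behind the grasp point.
Start: joints at [-1.114, 0.689, -0.195, 1.565, 0.157, 0.902, -0.215], TCP at [256.431, 569.997, 238.743] pointing down, gripper open.
Joint ranges: [-3.01, 3.01], [-0.46, 2.08], [-1.47, 1.51], [0.13, 2.56], [-1, 4.14], [0.04, 2.09], [-2.66, 2.66]. Speed limits (rad/s): [2.57, 2.57, 3.14, 3.14, 3.14, 3.14, 3.14].

### API

Orientations are given as a unit quaternion [x, y, z, w].
In Python, from rig import robot gives the robot as it stands.
- The arm moves only by the tool drive_tool, never from a script. Its argument "rows" is a list of rows, each a list of 7 numbers: the turn, a rotation vector about the world's x, y, z in degrees, then the shift along the world's x, y, z in cm, then the opening, from 0 (shut) to 1 (fully open). A call has 1 to 12 rows; each row shifts and turns the commanded pose from where the row before left it; what a row does not reach is not made up. A row lasts 1/12 s, in which the tool goes at most 41.7 mm and 7.16 degrees, less where a joint would pass 70% of its speed; a pose out of reach is approached as far as the arm can. A call with a gripper value outside its range is refused whole. The fingers move at their own pace and stop on an object; the grip force is fixed at half the most. Time passes only in rows, so rows that do not move let the fingers close. It gives the time, the measured TCP pose, the force and the opening at its end, in the units of the state.
- robot.sense(): the state, without advancing time (a new reading comes with each control period).
- robot.capture(name): name is "scene" or "top" or "wrist"; returns a dict with "img" (480x640x3 uint8, red, green, blue), "fx", "fy", "cx", "cy" (pixels), "rvec" (rotation vector, rad) and "tvec" (3), from world to camera coordinates, as OpenCV has them; the wrist camera has in their place "hand_eye" (4x4, takes a point from camera to tool coordinates, whose origin is the TCP and whose axes are the tool frame's). Camera axes: x right, y down, z forward; pixel columns grow to the right and rows downward; lengths in mm; the calibration is good to about 2 mm. The wrist camera is an equidistant fisheye: a pixel r from the principal point sees the ray r / f radians off the axis. A picture is of the moment at which its call begins: read the wrist's pose just before it. There is no depth.
- robot.hand_in(): hands the job in, once; it reports no verdict.
Trained networks look in a picture, given as the dict that the camera call returned (one of the last four; its "shot" number tells which), for a name from the list of things; names that differ only in an ending like _2 or _b are one class to them, and where a whole thing is asked for, a point or a joint stands for the part that bears it (a point fixed in the world has none). Each returns a list of dicts, best first, with "p" (0 to 1); they miss things now and then, are a little off and sometimes report something else, mostly with a low value. They report only what shows in the picture. A call takes as long as a camera call. They do not tell look-alikes from the thing itself.
- robot.recognise(picture, label): "centre" ([column, row] in pixels, amid what is visible of it).
- robot.mark_of(picture, label): "centre" ([column, row] in pixels: a listed point, or the origin of a listed thing).
The state is a dict: "time_s": time; "q": joint angles; "dq": joint speeds; "joint_efforts": joint torques, N m; "tcp_pos": TCP position; "tool_rot": TCP orientation; "wrist_force": force on the tool from outside, world axes, zero at the start; "wrist_torque": the same for the moment, N m; "finger_gap": opening from 0.0 (shut) to 1.0 (fully open).
Only numpy, scipy, OpenCV 4.12 (cv2) and the standard library are available. Lean on these libraries where they do the work, as an engineer would, in place of code of your own. Each camera call takes 0.05 s, during which the arm holds its last target. There are 200 camera calls.

## Working session

There is one attempt and no reset: what is moved stays moved. The work goes in short steps, Python scripts to look and compute and a tool call to move; the robot and the scene stay as the last step left them, time stands still between calls to the robot, and variables do not carry over. Pictures are saved under pics/ and viewed, about 8 in all and at most 12, crops included, and the job is handed in when it is done.

Besides the shell and the picture viewer there is one more tool, called after ">>>" by a JSON object that holds its "method" and its "body", one argument or row to a line. drive_tool: Moves the arm, as the interface text tells. Its arguments: {"type":"object","properties":{"rows":{"type":"array","items":{"type":"array","items":{"type":"number"}}}},"required":["rows"]}

```bash
mkdir -p pics
cat > h.py <<'E'
import numpy as np, cv2
from rig import robot
from scipy.spatial.transform import Rotation as R
def ray(p,uv):
    Rm=cv2.Rodrigues(np.array(p["rvec"],float))[0]; t=np.array(p["tvec"],float).ravel()
    d=Rm.T@np.array([(uv[0]-p["cx"])/p["fx"],(uv[1]-p["cy"])/p["fy"],1]); return -Rm.T@t,d/np.linalg.norm(d)
def atz(p,uv,z):
    o,d=ray(p,uv); return o+d*(z-o[2])/d[2]
def proj(p,X):
    K=np.array([[p["fx"],0,p["cx"]],[0,p["fy"],p["cy"]],[0,0,1.]])
    return cv2.projectPoints(np.array(X,float).reshape(-1,3),np.array(p["rvec"],float),np.array(p["tvec"],float),K,None)[0].reshape(-1,2)
def wray(p,uv,s):
    H=np.array(p["hand_eye"]); u=np.array([uv[0]-p["cx"],uv[1]-p["cy"]]); r=np.hypot(*u); th=r/p["fx"]
    d=np.array([*(u/max(r,1e-9)*np.sin(th)),np.cos(th)])
    Rt=R.from_quat(s["tool_rot"]).as_matrix(); return Rt@H[:3,3]+np.array(s["tcp_pos"]),Rt@H[:3,:3]@d
def save(p,n): cv2.imwrite(f"pics/{n}.png",cv2.cvtColor(p["img"],cv2.COLOR_RGB2BGR))
E
python3 - <<'E'
from h import *
np.set_printoptions(precision=1,suppress=True)
Z=dict(wheel_apex=95,start_top=72,speed_unit=0,start_unit=0,timer_unit=0,mount_a=0,wash_bottle=0,spray_can=0,paste_jar=0)
s=robot.sense();print(s)
for c in("scene","top"):
    p=robot.capture(c);save(p,c+"1")
    for n,z in Z.items():
        for r in robot.mark_of(p,n)[:3]:
            print(c,n,round(r["p"],2),np.array(r["centre"]),atz(p,r["centre"],z))
p=robot.capture("wrist");save(p,"wrist1")
E
```

```text
{'time_s': 0.0, 'q': array([-1.1,  0.7, -0.2,  1.6,  0.2,  0.9, -0.2]), 'dq': array([ 0.,  0.,  0., -0.,  0., -0.,  0.]), 'joint_efforts': array([  0. , -52.8,  -1.3, -15.3,  -0.1,   0. ,   0. ]), 'tcp_pos': array([256.2, 569.4, 237.9]), 'tool_rot': array([ 0.1,  0.7, -0.1,  0.7]), 'wrist_force': array([ 0.2, -0.2,  0. ]), 'wrist_torque': array([-0. ,  0. ,  0.1]), 'finger_gap': 0.9968376063537816}
scene wheel_apex 0.84 [394.7 266. ] [504.  154.5  95. ]
scene wheel_apex 0.69 [342.9 240.7] [528.  44.  95.]
scene start_top 0.49 [277.3 200.8] [ 533.3 -142.3   72. ]
scene start_top 0.49 [343.5 174.6] [372.3 -92.7  72. ]
scene start_top 0.43 [221.  167.1] [ 553.2 -313.    72. ]
scene speed_unit 0.74 [387.9 288.2] [497.5 149.    0. ]
scene start_unit 0.82 [229.5 185.5] [ 539.9 -314.     0. ]
scene start_unit 0.66 [275.5 218.4] [ 532.4 -155.6    0. ]
scene start_unit 0.61 [339.  193.3] [ 370.6 -103.4    0. ]
scene timer_unit 0.85 [241.8 318.3] [755.1 -14.3   0. ]
scene mount_a 0.62 [302.9 275.6] [599.1   1.3   0. ]
scene mount_a 0.61 [340.7 243.2] [479.7   0.9   0. ]
scene mount_a 0.44 [389
[... 266 characters left out ...]
 0.57 [442.  256.2] [ 553.6 -318.1   72. ]
top start_top 0.41 [373.3 259.7] [ 542.9 -147.9   72. ]
top start_top 0.4 [352.3 329.4] [372.7 -95.8  72. ]
top speed_unit 0.61 [253.4 282.5] [491.4 157.1   0. ]
top start_unit 0.96 [370.2 259.8] [ 554.6 -147.1    0. ]
top start_unit 0.91 [432.7 261.6] [ 551.7 -310.9    0. ]
top start_unit 0.86 [352.6 331.1] [ 370.1 -100.7    0. ]
top timer_unit 0.78 [321.9 181.3] [769.1 -17.8   0. ]
top timer_unit 0.44 [372.4 262.2] [ 548.3 -152.8   -0. ]
top mount_a 0.44 [312.5 288.5] [477.5   3.1   0. ]
top wash_bottle 0.9 [171.2 208.9] [687. 386.   0.]
top spray_can 0.58 [459.9 213.5] [ 682.8 -388.2    0. ]
top paste_jar 0.88 [403.8 185.2] [ 760.5 -239.9    0. ]
```

View pics/scene1.png

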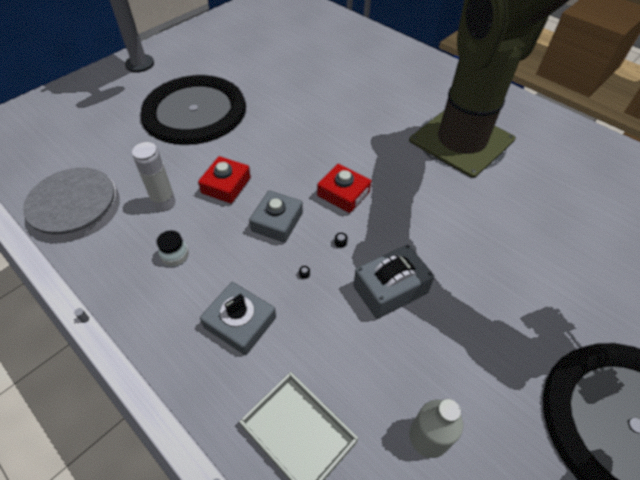

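View pics/top1.png

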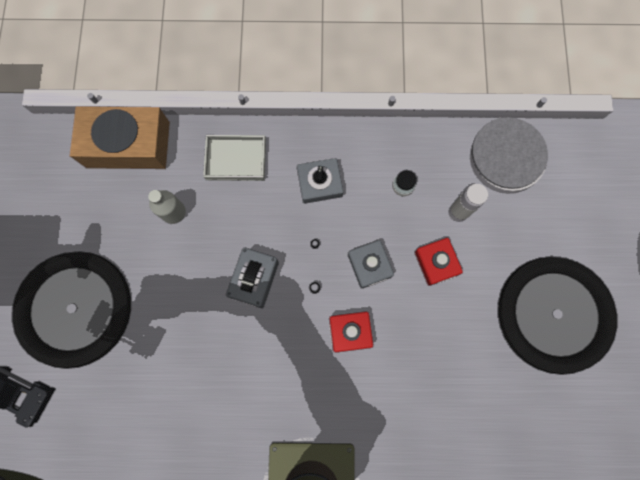

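Grey start unit is at about (372,262) in the top view, with red look-alikes at (440,260) and (352,331). The speed unit is at (253,277), yawed clockwise. I'll move above the speed unit with the fingers shut.

>>> {"method": "drive_tool", "body": {
  "rows": [
    [0, 0, 0, 2.0, -3.5, 0, 0],
    [0, 0, 0, 2.0, -3.5, 0, 0],
    [0, 0, 0, 2.0, -3.5, 0, 0],
    [0, 0, 0, 2.0, -3.5, 0, 0],
    [0, 0, 0, 2.0, -3.5, 0, 0],
    [0, 0, 0, 2.0, -3.5, 0, 0],
    [0, 0, 0, 2.0, -3.5, 0, 0],
    [0, 0, 0, 2.0, -3.5, 0, 0],
    [0, 0, 0, 2.0, -3.5, 0, 0],
    [0, 0, 0, 2.0, -3.5, 0, 0],
    [0, 0, 0, 2.0, -3.5, 0, 0],
    [0, 0, 0, 0, 0, 0, 0]
  ]
}}

```text
time_s: 2.05
tcp_pos: [480.9, 174.9, 238.6]
tool_rot: [0.151, 0.689, -0.155, 0.692]
wrist_force: [-0.2, -0.6, 0.2]
finger_gap: 0.116
```

Run:
```python
from h import *
np.set_printoptions(precision=2,suppress=True)
s=robot.sense();p=robot.capture("wrist");save(p,"wrist2")
print(s["time_s"],s["tcp_pos"],R.from_quat(s["tool_rot"]).as_matrix(),s["wrist_force"],s["finger_gap"]);print(p["hand_eye"],p["fx"],p["cx"],p["cy"])
for n,z in dict(wheel_apex=95,speed_unit=0,start_top=72).items():
    for r in robot.mark_of(p,n)[:3]:
        o,d=wray(p,r["centre"],s);print(n,r["p"],np.array(r["centre"]),o+d*(z-o[2])/d[2])
```

```text
2.05 [480.95 174.9  238.58] [[ 0.    0.42  0.91]
 [-0.01  0.91 -0.42]
 [-1.   -0.    0.  ]] [-0.24 -0.6   0.15] 0.11612257012725416
[[  -0.     -0.3     0.95 -145.15]
 [   1.      0.      0.     -0.38]
 [  -0.      0.95    0.3   -78.15]
 [   0.      0.      0.      1.  ]] 371.64829954431775 321.56413493897327 236.74881013794845
wheel_apex 0.67 [313.9 248.5] [500.32 157.91  95.  ]
speed_unit 0.65 [312.2 215.8] [495.98 155.45   0.  ]
start_top 0.64 [ 52.5 230.3] [372.16 -93.82  72.  ]
```

View pics/wrist2.png

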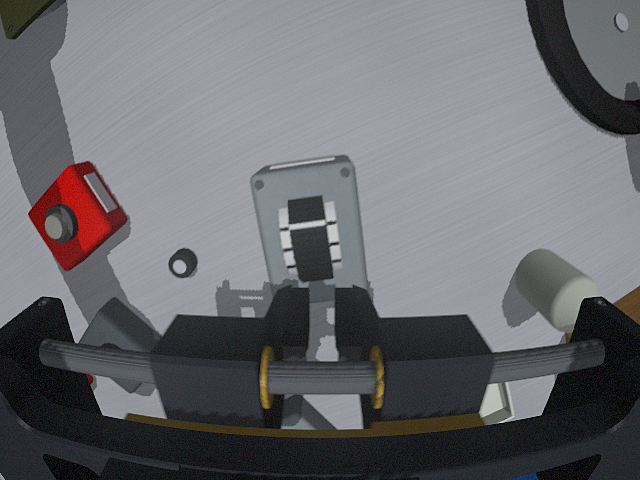

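Run:
```python
from h import *
s=robot.sense();p=robot.capture("wrist");save(p,"wrist3")
cv2.imwrite("pics/crop3.png",cv2.resize(cv2.cvtColor(p["img"][140:300,220:400],cv2.COLOR_RGB2BGR),None,fx=4,fy=3.75,interpolation=cv2.INTER_CUBIC))
def at(uv,z):
    o,d=wray(p,uv,s);return o+d*(z-o[2])/d[2]
a,b=at((260,185),72),at((347,173),72);v=b-a
print(a,b,np.hypot(*v[:2]),"yaw",np.arctan2(-v[0],v[1]))
pt=robot.capture("top")
bx=proj(pt,[[490,150,72]]);print(bx)
cv2.imwrite("pics/croptop.png",cv2.resize(cv2.cvtColor(pt["img"][225:325,205:305],cv2.COLOR_RGB2BGR),None,fx=6,fy=6))
```

```text
[431.23135469 148.4394286   72.        ] [452.44229758 220.24419096  72.        ] 74.87207754864373 yaw -0.28722893075707445
[[252.08339067 279.61899666]]
```

View pics/crop3.png

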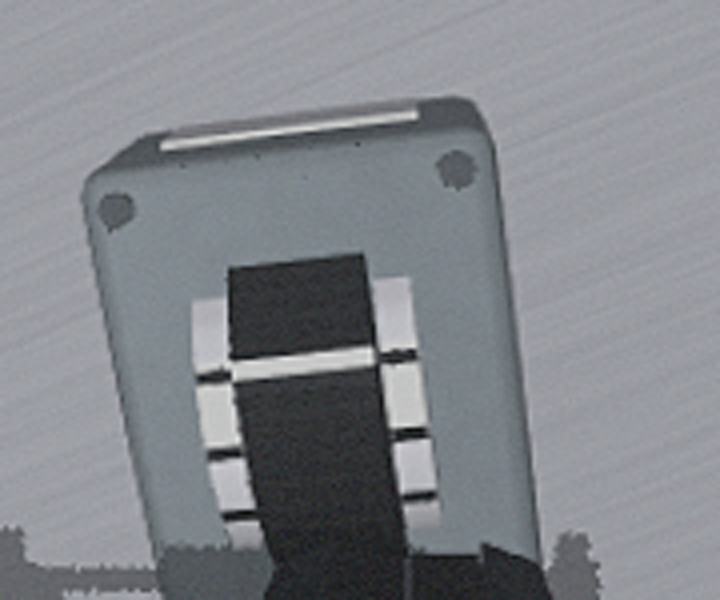

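Run:
```python
from h import *
np.set_printoptions(precision=1,suppress=True)
s=robot.sense();p=robot.capture("wrist")
def at(c,z):
    o,d=wray(p,(220+c[0]/4,140+c[1]/3.75),s);return o+d*(z-o[2])/d[2]
for n,l,r,z in(("near",(213,376),(398,356),85),("mid",(225,453),(410,433),89),("far",(240,515),(420,495),85)):
    a,b=at(l,z),at(r,z);v=b-a;print(n,(a+b)/2,np.hypot(*v[:2]),np.arctan2(-v[0],v[1]))
a,b=at((90,210),65),at((160,560),65);c,d=at((497,175),65),at((541,560),65)
for u,w in((a,b),(c,d)):print(u,w,np.arctan2(w[1]-u[1],w[0]-u[0]))
for c in("top","scene"):
    q=robot.capture(c)
    for n,z in dict(wheel_apex=95,start_top=72).items():
        for r in robot.mark_of(q,n)[:3]: print(c,n,r["p"],atz(q,r["centre"],z))
```

```text
near [483.1 160.   85. ] 39.69009722235891 -0.2993205040591326
mid [499.7 155.3  89. ] 39.89128757564312 -0.2946167466354689
far [516.2 150.3  85. ] 40.00980065868767 -0.28747582774977
[433.8 128.7  65. ] [521.3 101.9  65. ] -0.29767557978067777
[463.2 213.9  65. ] [558.1 185.3  65. ] -0.2938099636134024
top wheel_apex 0.65 [499.5 151.4  95. ]
top wheel_apex 0.43 [486.  148.4  95. ]
top start_top 0.65 [ 551.3 -314.3   72. ]
top start_top 0.55 [ 540.3 -143.2   72. ]
top start_top 0.53 [ 371.3 -103.3   72. ]
scene wheel_apex 0.95 [499.7 159.5  95. ]
scene start_top 0.68 [ 537.4 -141.8   72. ]
scene start_top 0.57 [ 550.1 -316.5   72. ]
scene start_top 0.54 [377.2 -90.8  72. ]
```

View pics/croptop.png

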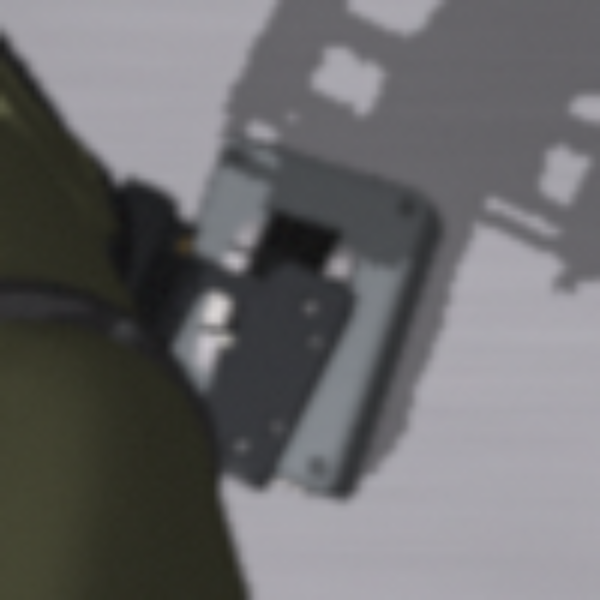

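The wheel apex is at (500,155), z 95, with yaw −0.29; the white line is at the near ticks. Going to 10 mm before the apex and just above it.

>>> {"method": "drive_tool", "body": {
  "rows": [
    [0, 0, 4, 0.5, -0.9, -2, 0],
    [0, 0, 4, 0.4, -0.8, -2.5, 0],
    [0, 0, 0, 0, 0, -3.5, 0],
    [0, 0, 0, 0, 0, -2.5, 0],
    [0, 0, 0, 0, 0, -1.5, 0],
    [0, 0, 0, 0, 0, -0.8, 0],
    [0, 0, 0, 0, 0, -0.5, 0],
    [0, 0, 0, 0, 0, 0, 0],
    [0, 0, 0, 0, 0, 0, 0]
  ]
}}

```text
time_s: 3.45
tcp_pos: [485.9, 168.3, 106.4]
tool_rot: [0.1, 0.7, -0.099, 0.7]
wrist_force: [-0.4, -0.2, -0.2]
finger_gap: 0.008
```

>>> {"method": "drive_tool", "body": {
  "rows": [
    [0, 0, 0, 0.2, -0.5, 0, 0],
    [0, 0, 0, 0.2, -0.5, 0, 0],
    [0, 0, 0, 0, 0, -0.4, 0],
    [0, 0, 0, 0, 0, -0.3, 0],
    [0, 0, 0, 0, 0, -0.1, 0],
    [0, 0, 0, 0, 0, 0, 0]
  ]
}}

```text
time_s: 3.95
tcp_pos: [489.2, 158.0, 97.4]
tool_rot: [0.1, 0.7, -0.1, 0.7]
wrist_force: [-0.2, 0.0, -0.8]
finger_gap: 0.005
```

Run:
```python
from h import *
s=robot.sense();p=robot.capture("wrist");print(s["tcp_pos"],s["wrist_force"])
cv2.imwrite("pics/w4.png",cv2.resize(cv2.cvtColor(p["img"][170:350,200:440],cv2.COLOR_RGB2BGR),None,fx=3,fy=3,interpolation=cv2.INTER_CUBIC))
```

```text
[489.19189056 158.02339427  97.43168374] [-0.18400352  0.00079089 -0.76223341]
```

View pics/w4.png

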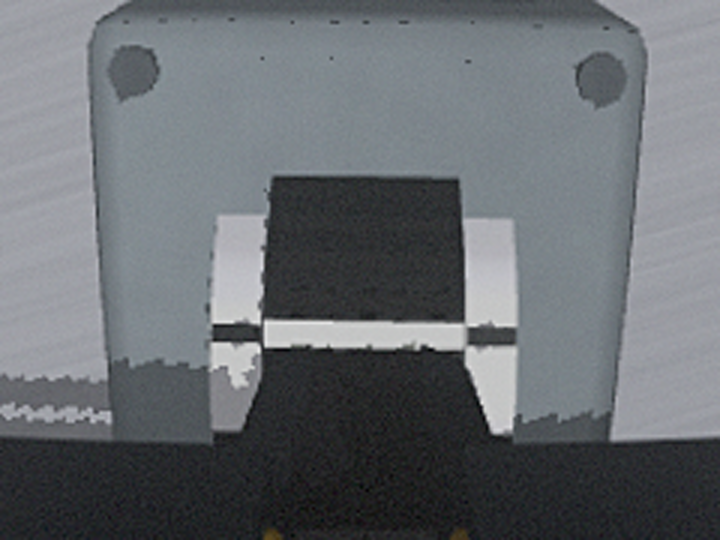

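Tip is centred over the wheel and the line is at the near ticks (crop row 333). Now pressing gently.

>>> {"method": "drive_tool", "body": {
  "rows": [
    [0, 0, 0, 0, 0, -0.1, 0],
    [0, 0, 0, 0, 0, -0.1, 0],
    [0, 0, 0, 0, 0, -0.1, 0],
    [0, 0, 0, 0, 0, 0, 0]
  ]
}}

```text
time_s: 4.33
tcp_pos: [489.8, 158.1, 95.3]
tool_rot: [0.1, 0.7, -0.1, 0.7]
wrist_force: [-1.7, 0.1, 5.0]
finger_gap: 0.007
```

>>> {"method": "drive_tool", "body": {
  "rows": [
    [0, 0, 0, 0.1, -0.03, -0.02, 0],
    [0, 0, 0, 0.19, -0.057, 0, 0],
    [0, 0, 0, 0.19, -0.057, 0, 0],
    [0, 0, 0, 0.19, -0.057, 0, 0]
  ]
}}

```text
time_s: 4.67
tcp_pos: [496.1, 156.2, 95.3]
tool_rot: [0.1, 0.7, -0.1, 0.7]
wrist_force: [-1.4, 0.1, 9.4]
finger_gap: 0.003
```

>>> {"method": "drive_tool", "body": {
  "rows": [
    [0, 0, 0, 0.19, -0.057, 0.02, 0],
    [0, 0, 0, 0.19, -0.057, 0, 0],
    [0, 0, 0, 0.19, -0.057, 0, 0],
    [0, 0, 0, 0.19, -0.057, 0, 0]
  ]
}}

```text
time_s: 5.0
tcp_pos: [504.6, 153.5, 95.4]
tool_rot: [0.1, 0.699, -0.1, 0.701]
wrist_force: [0.7, -0.3, 5.5]
finger_gap: 0.007
```

Run:
```python
from h import *
s=robot.sense();p=robot.capture("wrist");print(s["tcp_pos"],s["wrist_force"])
cv2.imwrite("pics/w5.png",cv2.resize(cv2.cvtColor(p["img"][170:350,200:440],cv2.COLOR_RGB2BGR),None,fx=3,fy=3,interpolation=cv2.INTER_CUBIC))
```

```text
[504.64794582 153.52635069  95.41994488] [ 0.67803305 -0.30948358  5.50678597]
```

View pics/w5.png

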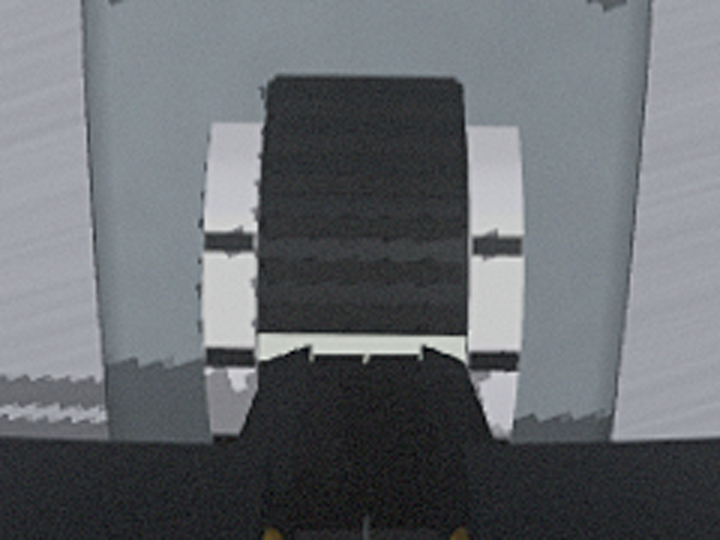

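The line has passed the crest and is just short of the middle ticks (crop row 345 against 357). A few more mm, then lift.

>>> {"method": "drive_tool", "body": {
  "rows": [
    [0, 0, 0, 0.15, -0.045, 0, 0],
    [0, 0, 0, 0.05, -0.015, 0.05, 0],
    [0, 0, 0, 0, 0, 0.1, 0],
    [0, 0, 0, 0, 0, 0.3, 0],
    [0, 0, 0, 0, 0, 1, 0],
    [0, 0, 0, -1.2, 0.4, 2, 0],
    [0, 0, 0, -2, 0.6, 2, 0],
    [0, 0, 0, -1, 0.3, 2, 0],
    [0, 0, 0, 0, 0, 0, 0]
  ]
}}

```text
time_s: 5.8
tcp_pos: [462.7, 167.9, 172.7]
tool_rot: [0.1, 0.699, -0.098, 0.701]
wrist_force: [0.7, -0.1, 0.0]
finger_gap: 0.005
```

Run:
```python
from h import *
s=robot.sense();p=robot.capture("wrist");print(s["tcp_pos"],s["wrist_force"])
cv2.imwrite("pics/w6.png",cv2.resize(cv2.cvtColor(p["img"][150:330,200:440],cv2.COLOR_RGB2BGR),None,fx=3,fy=3,interpolation=cv2.INTER_CUBIC))
```

```text
[462.71959435 167.86613556 172.67056241] [ 0.68765976 -0.10980413  0.04321416]
```

View pics/w6.png

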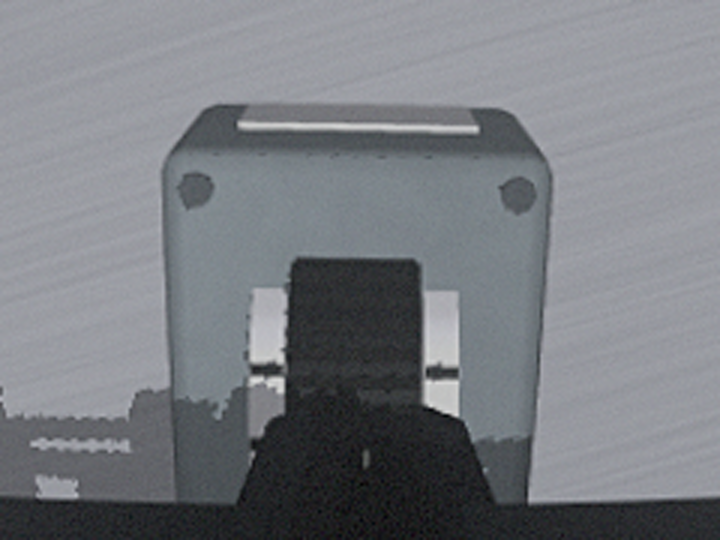

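Line is hidden behind the fingers from here; I'll check it from the side on the way to the start unit.

>>> {"method": "drive_tool", "body": {
  "rows": [
    [0, 0, 0, 0, 0, 2, 0],
    [0, 0, 0, 0.3, -3, 2, 0],
    [0, 0, 0, 0.5, -3.5, 1, 0],
    [0, 0, 0, 0.5, -3.5, 1, 0],
    [0, 0, 0, 0.5, -3.5, 0, 0],
    [0, 0, 0, 0.5, -3.5, 0, 0],
    [0, 0, 0, 0.5, -3.5, 0, 0],
    [0, 0, 0, 0.5, -3.5, 0, 0],
    [0, 0, 0, 0, -3, 0, 0],
    [0, 0, 0, 0, 0, 0, 0]
  ]
}}

```text
time_s: 6.68
tcp_pos: [496.1, -112.8, 228.1]
tool_rot: [0.102, 0.7, -0.106, 0.699]
wrist_force: [0.9, 1.1, -0.5]
finger_gap: 0.002
```

Run:
```python
from h import *
np.set_printoptions(precision=1,suppress=True)
s=robot.sense();p=robot.capture("wrist");print(s["tcp_pos"],s["wrist_force"])
def look(p,f):
    for n,z in dict(wheel_apex=95,start_top=72).items():
        for r in robot.mark_of(p,n)[:3]: print(n,round(r["p"],2),np.array(r["centre"]),f(r["centre"],z))
def at(c,z):
    o,d=wray(p,c,s);return o+d*(z-o[2])/d[2]
look(p,at)
t=robot.capture("top");look(t,lambda c,z:atz(t,c,z))
a=cv2.cvtColor(p["img"],cv2.COLOR_RGB2BGR)
b=cv2.resize(cv2.cvtColor(t["img"][240:310,215:285],cv2.COLOR_RGB2BGR),(240,240),interpolation=cv2.INTER_CUBIC)
c=cv2.resize(cv2.cvtColor(robot.capture("scene")["img"][230:320,340:450],cv2.COLOR_RGB2BGR),(240,196),interpolation=cv2.INTER_CUBIC)
cv2.imwrite("pics/w7.png",np.hstack([cv2.resize(a,(560,436)),np.vstack([b,c])]))
```

```text
[ 496.1 -112.8  228.1] [ 0.9  1.1 -0.5]
wheel_apex 0.97 [605.2 147.1] [498.4 157.2  95. ]
start_top 0.82 [303.3 272.6] [ 539.8 -144.1   72. ]
start_top 0.78 [145.8 321.7] [ 548.  -317.8   72. ]
start_top 0.67 [302.2  65.4] [371.9 -92.3  72. ]
wheel_apex 0.71 [251.6 274.7] [499.1 148.2  95. ]
start_top 0.64 [353.1 331.3] [368.2 -97.7  72. ]
start_top 0.44 [440.5 256.1] [ 553.8 -314.4   72. ]
```

View pics/w7.png

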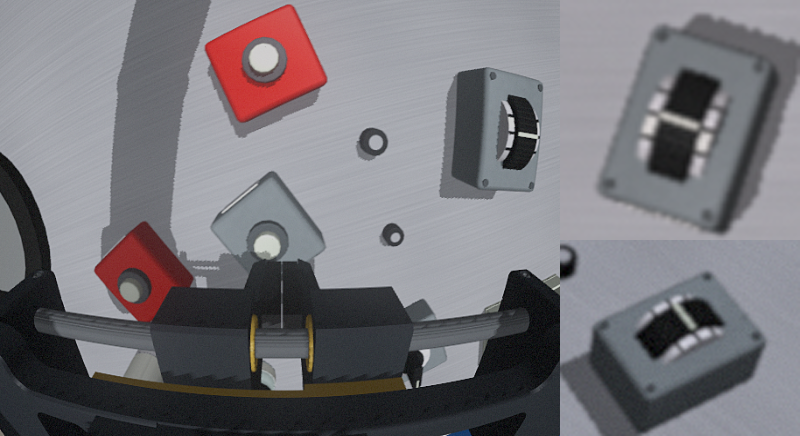

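The line sits at the middle ticks in all three views, and the unit hasn't moved. The start button is at (540,-144). Moving above it.

>>> {"method": "drive_tool", "body": {
  "rows": [
    [0, 0, 0, 2.2, -1.5, 0, 0],
    [0, 0, 0, 2.2, -1.6, 0, 0],
    [0, 0, 0, 0, 0, -3.5, 0],
    [0, 0, 0, 0, 0, -3.5, 0],
    [0, 0, 0, 0, 0, -3.5, 0],
    [0, 0, 0, 0, 0, -2.5, 0],
    [0, 0, 0, 0, 0, -1.2, 0],
    [0, 0, 0, 0, 0, 0, 0],
    [0, 0, 0, 0, 0, 0, 0]
  ]
}}

```text
time_s: 7.78
tcp_pos: [540.8, -133.7, 87.0]
tool_rot: [0.099, 0.7, -0.099, 0.7]
wrist_force: [-0.3, -0.5, 1.2]
finger_gap: 0.007
```

>>> {"method": "drive_tool", "body": {
  "rows": [
    [0, 0, 0, 0, -0.5, 0, 0],
    [0, 0, 0, 0, -0.5, 0, 0],
    [0, 0, 0, 0, 0, -0.6, 0],
    [0, 0, 0, 0, 0, -0.4, 0],
    [0, 0, 0, 0, 0, -0.2, 0],
    [0, 0, 0, 0, 0, 0, 0]
  ]
}}

```text
time_s: 8.28
tcp_pos: [540.4, -144.7, 74.8]
tool_rot: [0.1, 0.7, -0.1, 0.7]
wrist_force: [0.6, 1.0, -0.1]
finger_gap: 0.005
```

Run:
```python
from h import *
s=robot.sense();p=robot.capture("wrist");print(s["tcp_pos"],s["wrist_force"])
cv2.imwrite("pics/w8.png",cv2.resize(cv2.cvtColor(p["img"][150:330,200:440],cv2.COLOR_RGB2BGR),None,fx=2,fy=2,interpolation=cv2.INTER_CUBIC))
```

```text
[ 540.39055799 -144.74309855   74.80493647] [ 0.58212028  0.97009672 -0.08022284]
```

View pics/w8.png

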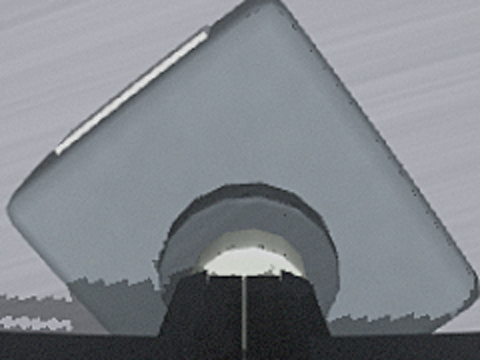

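Fingers are centred on the button. Pressing.

>>> {"method": "drive_tool", "body": {
  "rows": [
    [0, 0, 0, 0, 0, -0.2, 0],
    [0, 0, 0, 0, 0, -0.2, 0],
    [0, 0, 0, 0, 0, -0.2, 0],
    [0, 0, 0, 0, 0, -0.15, 0],
    [0, 0, 0, 0, 0, -0.1, 0],
    [0, 0, 0, 0, 0, 0, 0],
    [0, 0, 0, 0, 0, 0, 0]
  ]
}}

```text
time_s: 8.92
tcp_pos: [541.0, -144.7, 67.0]
tool_rot: [0.1, 0.7, -0.1, 0.7]
wrist_force: [0.4, 0.9, 5.2]
finger_gap: 0.008
```

>>> {"method": "drive_tool", "body": {
  "rows": [
    [0, 0, 0, 0, 0, -0.1, 0],
    [0, 0, 0, 0, 0, -0.1, 0],
    [0, 0, 0, 0, 0, 0, 0],
    [0, 0, 0, 0, 0, 0, 0]
  ]
}}

```text
time_s: 9.25
tcp_pos: [541.0, -144.8, 66.3]
tool_rot: [0.1, 0.7, -0.1, 0.7]
wrist_force: [-2.4, 1.1, 16.7]
finger_gap: 0.007
```

Force rose to 17 N with the tip at 66.3 mm, which is the hard stop: fully down. Lifting off and checking.

>>> {"method": "drive_tool", "body": {
  "rows": [
    [0, 0, 0, 0, 0, 0.2, 0],
    [0, 0, 0, 0, 0, 0.4, 0],
    [0, 0, 0, 0, 0, 0.8, 0],
    [0, 0, 0, 0, 0, 2, 0],
    [0, 0, 0, 0, 0, 3, 0],
    [0, 0, 0, -2, 1.5, 3, 0],
    [0, 0, 0, -3, 1.5, 3, 0],
    [0, 0, 0, 0, 0, 1.5, 0],
    [0, 0, 0, 0, 0, 0, 0],
    [0, 0, 0, 0, 0, 0, 0]
  ]
}}

```text
time_s: 10.08
tcp_pos: [493.5, -116.5, 202.1]
tool_rot: [0.1, 0.699, -0.1, 0.701]
wrist_force: [0.6, -0.1, -0.4]
finger_gap: 0.005
```

Run:
```python
from h import *
np.set_printoptions(precision=1,suppress=True)
s=robot.sense();p=robot.capture("wrist");print(s["tcp_pos"],s["wrist_force"])
for n,z in dict(wheel_apex=95,start_top=72).items():
    for r in robot.mark_of(p,n)[:3]:
        o,d=wray(p,r["centre"],s);print(n,round(r["p"],2),np.array(r["centre"]),o+d*(z-o[2])/d[2])
t=robot.capture("top")["img"];c=robot.capture("scene")["img"]
f=lambda i:cv2.resize(cv2.cvtColor(i,cv2.COLOR_RGB2BGR),(240,218),interpolation=cv2.INTER_CUBIC)
cv2.imwrite("pics/w9.png",np.hstack([cv2.resize(cv2.cvtColor(p["img"],cv2.COLOR_RGB2BGR),(560,436)),np.vstack([f(t[240:310,215:285]),f(c[170:320,240:450])])]))
```

```text
[ 493.5 -116.5  202.1] [ 0.6 -0.1 -0.4]
wheel_apex 0.58 [626.3 158. ] [500.7 158.   95. ]
start_top 0.82 [305.2 286.4] [ 540.  -144.3   72. ]
start_top 0.69 [139.7 336.7] [ 550.9 -315.9   72. ]
start_top 0.61 [306.7  58.1] [369.6 -92.   72. ]
```

View pics/w9.png

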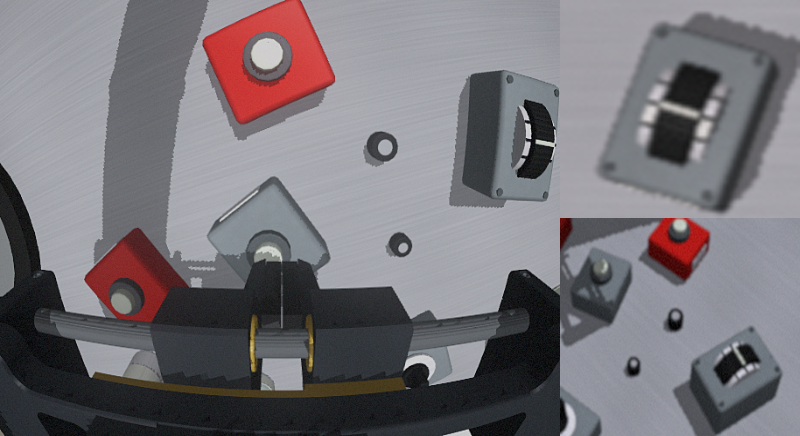

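The wheel line is at the middle ticks, the button is up again, and nothing has moved.

```bash
python3 -c "
from rig import robot
print(robot.hand_in())"
```

```text
the job is handed in; nothing more can be done
None
```

The wheel was set one click up, then the start button was pressed fully and released, and the job was handed in at about 10 s of the 42 s allowed. `hand_in` gave no verdict, so the result rests on my own checks.

- **Wheel:** I rolled its top away from the robot with the shut fingertips, reading 5 to 9 N downward. That is slightly over the advised 4 to 8 N but far below the 35 N limit. After I lifted off, the white line sat at the middle ticks in the wrist, top and scene views, both before and after the button press.
- **Start button:** I pressed it until the force rose to about 17 N with the tip at 66.3 mm, 0.3 mm above the expected fully-down height of 66 mm. I then lifted clear. The last pictures look as though it is up again, but I could not read its exact height.
- **Positions:** Both units were found within about 3 mm of where they were before I touched them. I saw no bystander moved, and the arm stayed well away from the timer knob.

No check failed. The networks' estimates of the wheel position from the top and scene cameras differed by up to about 11 mm sideways (y), so I used close wrist-camera measurements for it. Three moves fell short of what I commanded, and I corrected the two that mattered before touching anything.

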